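Break the toolbox lid stay and close the lid

TASK

Close the steel toolbox: its lid is propped open by a folding stay that locks straight, so first press the red pad at the stay's knee until the stay breaks and folds, then lower the lid gently, without slamming it, until it is fully shut. Leave the mug, the gear, the wrench and the screwdriver where they are.

Things in the scene. Friction and masses are not known exactly. Their poses are not given: they have to be found in the camera images.
- toolbox: Open green-grey steel toolbox, 240 (x) x 320 (y) x 130 mm high, fixed to the bench, standing about crosswise: its front, the -x side, faces the robot's left (world +y). Origin: centre of its underside; z up. A grey inset tray with tools, lower than 60 mm, fills the part at y below +20 mm; the folding stay is inside at y = +90 mm, the end away from the robot.
- lid_hinge (a point): Middle of the lid's hinge line, on the rear (+x) top rim of the toolbox, at (120, 0, 130) mm in the toolbox frame; same axes as the toolbox. The hinge runs along the toolbox y axis.
- lid_edge (a point): On the lid's outer face, mid-width, 240 mm from the hinge line, 6 mm short of the free edge. Lid: 4 mm sheet, 332 mm wide, skirt 18 mm deep. z: out of the outer face; -x: from hinge to free edge. Propped open the lid stands 62 degrees up from shut, leaning over the stay towards the box's front; shut, its outer face is level, 134 mm above the bench.
- lid (a joint): Angle of the lid, rad: 0 = propped open, grows as it is lowered, 1.08 = fully shut (end stop). The stiff hinge holds the lid at any angle; once the stay is broken some 3 to 10 N near the free edge moves it. While the stay is locked the lid cannot be lowered.
- stay_pad (a point): Centre of the top face of the red press pad (38 mm along the stay x 44 across) at the knee of the stay: two steel links, each 84 mm between pivots, rising from front to lid at about 50 degrees. x: along the lower link, its lower pivot 60 mm behind (-x), the knee joint 24 mm ahead; z: out of the pad. Press along -z: down and towards the hinge. The lid hangs over it: come in tilted from the front.
- knee (a joint): Bend of the stay's knee, rad: 0 = locked, slightly past straight; exactly straight at 0.145; grows as the pad is pressed in and the stay folds down into the box (0.6 when the pad has moved about 22 mm), about 2.4 with the lid shut. Some 5 to 15 N on the pad breaks it; past straight it stays where it is left and folds on as the lid is lowered.
- mug: White mug, 82 mm diameter x 95 mm, standing beside the toolbox. Origin: centre of its underside.
- gear: Dark steel stepped gear, 95 mm diameter x 72 mm high, standing beside the toolbox. Origin: centre of its underside.
- wrench: Steel wrench, 190 mm long, lying beside the toolbox. Origin: under its middle, x along it.
- screwdriver: Screwdriver with orange handle, 200 mm long, lying beside the toolbox. Origin: under its middle, x along it.

How it is judged:
By the outcome, as a careful person would: the job done as asked, in the order asked, and still so for the second after the job is handed in, with the robot touching nothing.
It also fails if it takes over 43 s, if anything falls off the work surface, if the arm or the gripper's body presses on something with over 40 N, if the wrist force passes 120 N, or if a joint passes its speed limit or range.

ROBOT

A 7-joint arm with a two-finger parallel gripper is mounted at the origin on the work surface. World frame = base frame: x ahead of the robot, y to its left, z up, the work surface at z = 0. Lengths are in m, angles in rad, forces in N, time in s.
With the tool pointing down it reaches from about 0.425 to 0.925 m from the base axis. Payload 6.8 kg.
Tool frame: the origin (TCP) lies on the centre line of the jaws, within the pads' length; the fingertips stand bot.tip_reach ahead of it and the grasp point (between the pads) lies 3 mm ahead of it (bot.tip_reach is the distance from the TCP to the fingertips, in m); z points along the fingers, y is the line along which they close (so a half turn about z gives the same grasp; the last joint's range is limited). The gripper opens to 85 mm and grips with 20 to 120 N. Pads are 22 mm wide; open, the fingers measure 114 mm over their backs; the gripper's body (76 mm by 85 mm) begins 54 mm behind the grasp point. The pads swing forward as they close: fully open they stand 13 mm farther back than shut.
Start: joints at [-0.108, 0.477, 0.022, 1.555, -0.011, 1.109, -0.083], TCP at [0.675, 0, 0.233] pointing down, gripper open.
Joint ranges: [-2.96, 2.96], [-0.34, 2.1], [-1.41, 1.46], [0.24, 2.44], [-1.37, 4.51], [0.17, 1.92], [-2.96, 2.96]. Speed limits (rad/s): [2.39, 2.39, 3.14, 3.14, 3.14, 3.14, 3.14].

INTERFACE

Orientations are given as a unit quaternion [w, x, y, z].
In Python, from station import bot gives the robot as it stands.
- The arm moves only by the tool jog_arm, never from a script. Its argument "deltas" is a list of rows, each a list of 7 numbers: the shift along the world's x, y, z in m, then the turn, a rotation vector about the world's x, y, z in rad, then the opening, from 0 (shut) to 1 (fully open). In form: [[x, y, z, rx, ry, rz, grip], ...]. A call has 1 to 10 rows; each row shifts and turns the commanded pose from where the row before left it; what a row does not reach is not made up. A row lasts 1/10 s, in which the tool goes at most 50 mm and 8.59 degrees, less where a joint would pass 70% of its speed; a pose out of reach is approached as far as the arm can. A call with a gripper value outside its range is refused whole. The fingers move at their own pace and stop on an object; "newtons" is the grip in N (left out, the last holds). Time passes only in rows, so rows that do not move let the fingers close. It gives the time, the measured TCP pose, the force, the opening and the grip force at its end, in the units of the state.
- bot.get_obs(): the state, without advancing time (a new reading comes with each control period).
- bot.read_camera(name): name is "scene" or "side" or "wrist"; returns a dict with "img" (420x560x3 uint8, red, green, blue), "K" (3x3 intrinsics, pixels), "eye" and "attitude" of the camera in the world. Camera axes: x right, y down, z forward; pixel columns grow to the right and rows downward; lengths in m; the calibration is good to about 2 mm. A picture is of the moment at which its call begins. There is no depth.
- bot.hand_in(): hands the job in; it is judged then, once.
The state is a dict: "t": time; "q": joint angles; "joint_vel": joint speeds; "joint_torque": joint torques, N m; "eef_pos": TCP position; "tool_rot": TCP orientation; "contact_force": force on the tool from outside, world axes, zero at the start; "torque": the same for the moment, N m; "gripper_width": opening from 0.0 (shut) to 1.0 (fully open); "grasp_force": force on a finger pad.
Only numpy, scipy, OpenCV 4.12 (cv2) and the standard library are available. Lean on these libraries where they do the work, as an engineer would, in place of code of your own. Each camera call takes 0.05 s, during which the arm holds its last target. There are 200 camera calls.

## Working session

There is one attempt and no reset: what is moved stays moved. The work goes in short steps, Python scripts to look and compute and a tool call to move; the robot and the scene stay as the last step left them, time stands still between calls to the robot, and variables do not carry over. Pictures are saved under pics/ and viewed, at most 10 in all, crops included, and the job is handed in when it is done.

Besides the shell and the picture viewer there is one more tool, called after "Call:" as name([rows], argument=value, ...), one row to a line, values as JSON. jog_arm: Moves the arm, as the interface text tells. Its arguments: {"type":"object","properties":{"deltas":{"type":"array"},"newtons":{"type":"number"}},"required":["deltas"]}

```bash
mkdir -p pics; python3 - <<'E'
from station import bot
import cv2,numpy as np
print(bot.tip_reach, {k:np.round(v,3).tolist() for k,v in bot.get_obs().items()})
for n in ["scene","side"]:
    c=bot.read_camera(n); print(n,c["K"].tolist(),c["eye"],c["attitude"])
    np.savez(f"{n}.npz",**c); cv2.imwrite(f"pics/{n}1.png",cv2.resize(c["img"][:,:,::-1],(800,600),interpolation=cv2.INTER_CUBIC))
E
```

```text
0.022 {'t': 0.0, 'q': [-0.108, 0.478, 0.022, 1.556, -0.012, 1.109, -0.083], 'joint_vel': [0.001, -0.001, 0.001, 0.001, 0.001, 0.002, 0.0], 'joint_torque': [-0.001, -59.644, 1.608, -28.119, 0.012, 0.009, 0.0], 'eef_pos': [0.674, -0.0, 0.232], 'tool_rot': [-0.001, 0.707, 0.707, -0.001], 'contact_force': [-0.099, 0.016, 0.364], 'torque': [0.004, -0.012, -0.006], 'grasp_force': 0.0, 'gripper_width': 1.001}
scene [[381.0165447317585, 0.0, 283.8275511548885], [0.0, 381.0165447317585, 218.10846614179601], [0.0, 0.0, 1.0]] [1.22152795 0.08262138 0.67548229] [-0.31526546  0.60859305  0.64438297 -0.33910584]
side [[419.66366300411295, 0.0, 281.75425421361035], [0.0, 419.66366300411295, 211.57885199985222], [0.0, 0.0, 1.0]] [0.05193751 0.84839081 0.77611262] [ 0.13545935 -0.24798723  0.82787442 -0.48453796]
```

View pics/scene1.png

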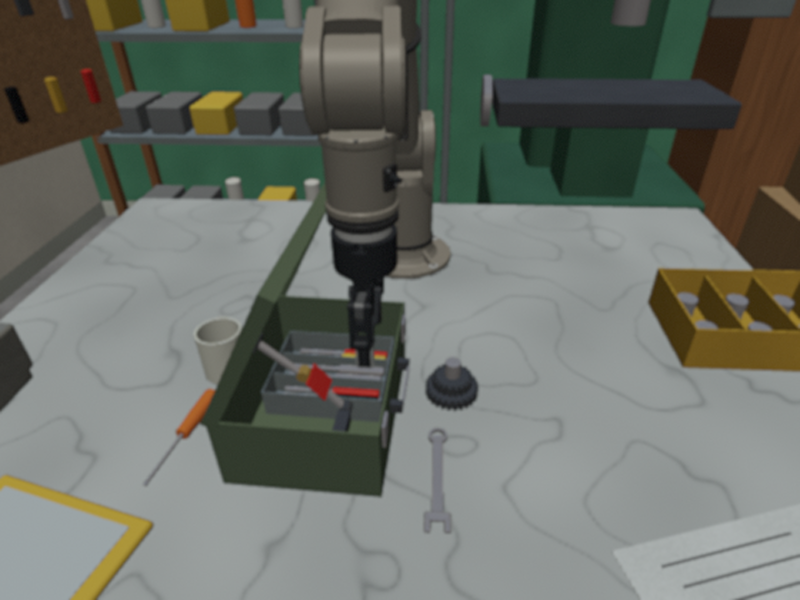

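View pics/side1.png

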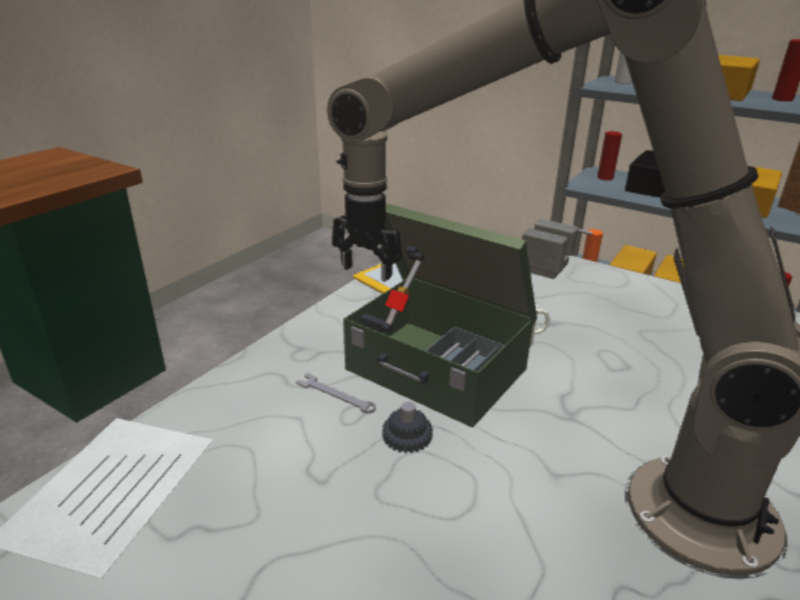

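The scene view shows the box with its front towards +y. Far-end top corners are at about (213,422) and (387,440), and the red pad is at (319,382). In the side view the front face runs from (345,320) to (475,378), with the pad at (397,300).

```bash
cat > h.py <<'E'
import numpy as np
from scipy.spatial.transform import Rotation as R
def rot(q): return R.from_quat([q[1],q[2],q[3],q[0]])
def proj(c,P):
    p=rot(c["attitude"]).inv().apply(np.atleast_2d(P)-c["eye"]); u=p@c["K"].T
    return u[:,:2]/u[:,2:]
def ray(c,uv): # full-res pixel
    d=np.linalg.inv(c["K"])@[uv[0],uv[1],1]; return c["eye"],rot(c["attitude"]).apply(d/np.linalg.norm(d))
def tri(cs,uvs):
    A=np.zeros((3,3));b=np.zeros(3)
    for c,uv in zip(cs,uvs):
        e,d=ray(c,uv);M=np.eye(3)-np.outer(d,d);A+=M;b+=M@e
    return np.linalg.solve(A,b)
E
python3 - <<'E'
from h import *
from scipy.optimize import least_squares
s=dict(np.load("scene.npz"));d=dict(np.load("side.npz"))
ps=[((.12,.16,0),(228,478)),((-.12,.16,.13),(387,440)),((-.12,.16,0),(381,494)),((-.12,-.16,.13),(404,304))]
pd=[((-.12,.16,.13),(345,320)),((-.12,.16,0),(348,367)),((-.12,-.16,0),(473,425)),((-.12,-.16,.13),(475,378)),((.12,-.16,.13),(531,318)),((.12,-.16,0),(525,375))]
def W(x,p): return R.from_euler('z',x[2]).apply(p)+[x[0],x[1],0]
def f(x):
    return np.r_[(proj(s,W(x,[p for p,_ in ps]))/.7-[u for _,u in ps]).ravel(),(proj(d,W(x,[p for p,_ in pd]))/.7-[u for _,u in pd]).ravel()]
r=least_squares(f,[.7,-.05,-1.57],loss='soft_l1',f_scale=3)
print(r.x,np.degrees(r.x[2]),np.round(f(r.x).reshape(-1,2),1).tolist())
pad=tri([s,d],[np.array((319,382))*.7,np.array((397,300))*.7]);print("pad",pad)
print("pad in box",R.from_euler('z',-r.x[2]).apply(pad-[r.x[0],r.x[1],0]))
for n,c,u in(("gear",s,(452,400)),("wrench",s,(437,480)),("mug",s,(218,375)),("screw",s,(185,435))):
    e,v=ray(c,np.array(u)*.7);print(n,e-v*e[2]/v[2])
E
```

```text
[ 0.55900795 -0.09529108 -1.6235838 ] -93.02449916664068 [[-2.3, 3.0], [-6.3, -5.8], [2.6, 1.7], [3.3, -3.1], [-2.8, -1.1], [-3.8, 2.9], [-1.4, 4.7], [1.9, -3.3], [3.0, 1.8], [1.7, -4.6]]
pad [ 0.65261714 -0.07882044  0.15333024]
pad in box [-0.0213868   0.09260976  0.15333024]
gear [0.52070948 0.11786493 0.        ]
wrench [0.69293492 0.09373292 0.        ]
mug [ 0.47781294 -0.31746588  0.        ]
screw [ 0.6261491  -0.32098832  0.        ]
```

Call:
jog_arm([
  [-0.003,0,0,-0.145,0,0,0],
  [-0.003,0,0,-0.145,0,0,0],
  [-0.003,-0.004,-0.006,-0.145,0,0,0],
  [-0.003,-0.004,-0.006,-0.145,0,0,0],
  [-0.003,-0.004,-0.006,-0.145,0,0,0],
  [-0.003,-0.004,-0.006,-0.145,0,0,0],
  [0,0,0,0,0,0,0],
  [0,0,0,0,0,0,0],
], newtons=40)

```text
t: 0.9
eef_pos: [0.6569, -0.0156, 0.2086]
tool_rot: [0.297, 0.641, 0.642, -0.298]
contact_force: [0.1, -0.5, 0.1]
gripper_width: -0.003
grasp_force: 0.0
```

```bash
cat > look.py <<'E'
import sys,cv2
from h import *
from station import bot
n,out,x0,y0,x1,y1=sys.argv[1],sys.argv[2],*map(int,sys.argv[3:7])
c=bot.read_camera(n);np.savez(n+"_"+out+".npz",**c)
im=c["img"][y0:y1,x0:x1,::-1];k=min(800/(x1-x0),600/(y1-y0))
cv2.imwrite(f"pics/{out}.png",cv2.resize(im,None,fx=k,fy=k,interpolation=cv2.INTER_CUBIC))
o=bot.get_obs();a=rot(o["tool_rot"]).apply([0,0,1]);tip=o["eef_pos"]+a*bot.tip_reach
print("k",k,"t",o["t"],"tip_reach",bot.tip_reach,"axis",a.round(3),"tip",tip.round(4),"tippx",proj(c,tip)[0], "crop px",(proj(c,tip)[0]-[x0,y0])*k,"F",o["contact_force"].round(1))
E
python3 look.py side s2 200 120 400 270; python3 look.py scene c2 140 190 300 310
```

```text
k 4.0 t 0.95 tip_reach 0.022 axis [-0.001 -0.763 -0.646] tip [ 0.6574 -0.0339  0.1959] tippx [267.94396851 203.2422399 ] crop px [271.77587403 332.96895961] F [ 0.7 -0.8  0.6]
k 5.0 t 1.0 tip_reach 0.022 axis [-0.001 -0.763 -0.647] tip [ 0.6577 -0.0347  0.1967] tippx [242.75930158 252.94785304] crop px [513.79650791 314.73926518] F [ 0.1 -0.9  1.3]
```

View pics/s2.png

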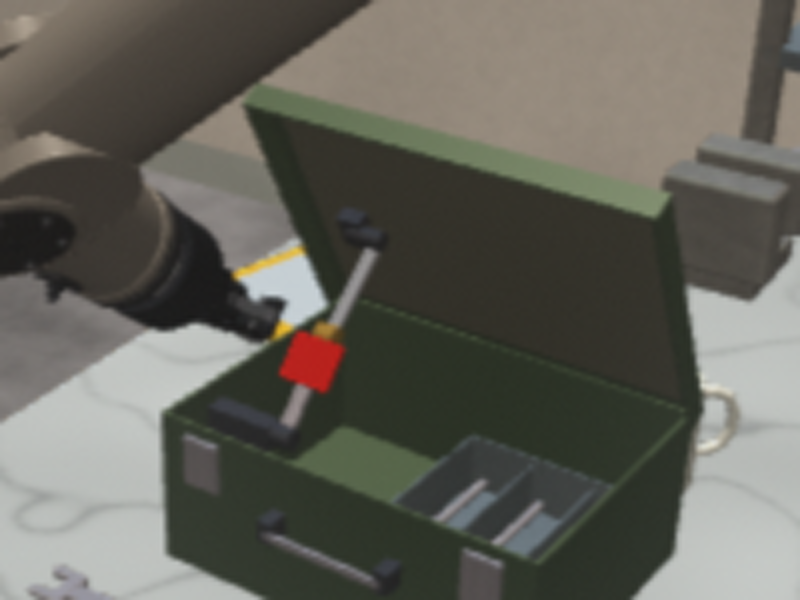

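View pics/c2.png

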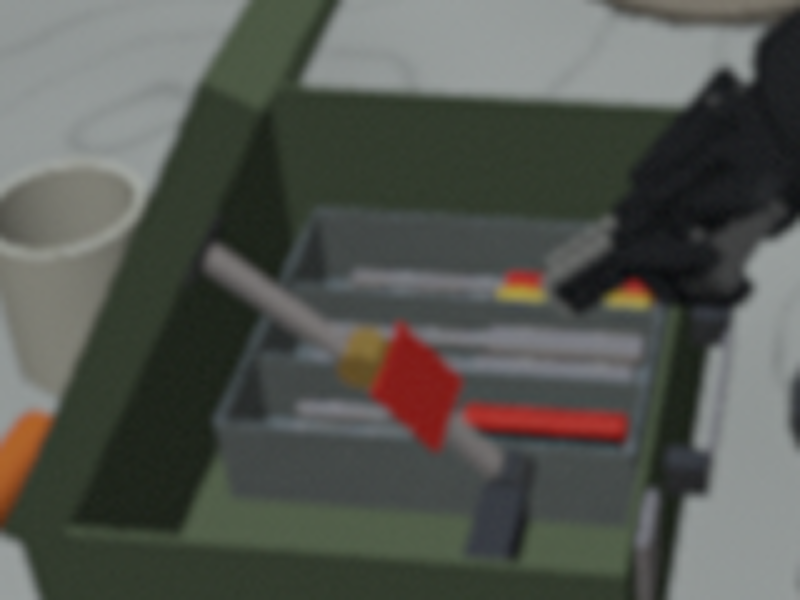

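```bash
python3 - <<'E'
from h import *
s=np.load("scene_c2.npz");d=np.load("side_s2.npz")
f=lambda c,d_:tri([s,d],[np.array(c)/5+[140,190],np.array(d_)/4+[200,120]])
pad=f((417,386),(313,362));tip=f((562,296),(273,326));print("pad",pad,"tip",tip)
low=f((487,460),(292,425));top=f((215,262),(368,245));hin=0
print("low",low,"toppivot",top,np.linalg.norm(top-low))
print("lid far free corner side ray ->", [ (lambda e,v:(e+v*((z-e[2])/v[2])).round(3))(*ray(d,np.array(u)/4+[200,120])) for u,z in (((245,108),.34),((660,217),.34),((165,412),.13),((540,560),.13))])
E
```

```text
pad [ 0.65113343 -0.07883612  0.1522708 ] tip [ 0.65079886 -0.01948301  0.20605047]
low [ 0.65115537 -0.05245613  0.11086743] toppivot [ 0.65250313 -0.1533162   0.21768345] 0.1469157377798667
lid far free corner side ray -> [array([ 0.715, -0.084,  0.34 ]), array([ 0.393, -0.079,  0.34 ]), array([0.722, 0.012, 0.13 ]), array([0.407, 0.022, 0.13 ])]
```

The pad is at about (0.651, -0.079, 0.152) and the tool axis passes through it. Next I approach along the axis.

Call:
jog_arm([
  [-0.003,-0.0115,-0.0098,0,0,0,0],
  [-0.003,-0.0115,-0.0098,0,0,0,0],
  [0,-0.0077,-0.0065,0,0,0,0],
  [0,-0.0038,-0.0032,0,0,0,0],
  [0,0,0,0,0,0,0],
])

```text
t: 1.5
eef_pos: [0.6505, -0.0519, 0.1796]
tool_rot: [0.298, 0.642, 0.641, -0.299]
contact_force: [0.2, 0.8, -0.1]
gripper_width: 0.003
grasp_force: 0.0
```

Call:
jog_arm([
  [0,-0.0038,-0.0032,0,0,0,0],
  [0,-0.0038,-0.0032,0,0,0,0],
  [0,-0.0038,-0.0032,0,0,0,0],
  [0,-0.0038,-0.0032,0,0,0,0],
])

```text
t: 1.9
eef_pos: [0.6511, -0.0659, 0.167]
tool_rot: [0.298, 0.641, 0.641, -0.298]
contact_force: [-0.0, 0.3, -0.4]
gripper_width: -0.005
grasp_force: 0.0
```

Call:
jog_arm([
  [0,-0.0038,-0.0032,0,0,0,0],
  [0,-0.0038,-0.0032,0,0,0,0],
])

```text
t: 2.1
eef_pos: [0.651, -0.0736, 0.1605]
tool_rot: [0.298, 0.641, 0.641, -0.298]
contact_force: [-0.8, 0.5, -0.4]
gripper_width: 0.001
grasp_force: 0.0
```

Call:
jog_arm([
  [0,-0.0038,-0.0032,0,0,0,0],
  [0,-0.0038,-0.0032,0,0,0,0],
])

```text
t: 2.3
eef_pos: [0.651, -0.0805, 0.1549]
tool_rot: [0.298, 0.641, 0.641, -0.298]
contact_force: [-3.4, 3.8, 6.6]
gripper_width: 0.001
grasp_force: 3.4
```

Call:
jog_arm([
  [0,-0.0038,-0.0032,0,0,0,0],
  [0,-0.0038,-0.0032,0,0,0,0],
])

```text
t: 2.5
eef_pos: [0.6508, -0.0877, 0.1486]
tool_rot: [0.298, 0.641, 0.641, -0.298]
contact_force: [-6.2, 7.5, 9.7]
gripper_width: 0.0
grasp_force: 5.5
```

Call:
jog_arm([
  [0,-0.0032,-0.0037,0,0,0,0],
  [0,-0.003,-0.004,0,0,0,0],
])

```text
t: 2.7
eef_pos: [0.6506, -0.0934, 0.1411]
tool_rot: [0.298, 0.641, 0.641, -0.298]
contact_force: [-7.1, 8.6, 11.7]
gripper_width: -0.001
grasp_force: 7.1
```

Call:
jog_arm([
  [0,-0.0026,-0.0042,0,0,0,0],
  [0,-0.0024,-0.0044,0,0,0,0],
  [0,-0.002,-0.0046,0,0,0,0],
])

```text
t: 3.0
eef_pos: [0.6506, -0.0998, 0.128]
tool_rot: [0.298, 0.641, 0.641, -0.298]
contact_force: [-7.4, 10.2, 12.8]
gripper_width: -0.0
grasp_force: 7.7
```

```bash
python3 look.py side s3 200 120 400 270
```

```text
k 4.0 t 3.05 tip_reach 0.022 axis [ 0.    -0.764 -0.645] tip [ 0.6507 -0.1171  0.1129] tippx [284.76924586 216.67932177] crop px [339.07698342 386.71728709] F [-2.   4.8  5.2]
```

View pics/s3.png

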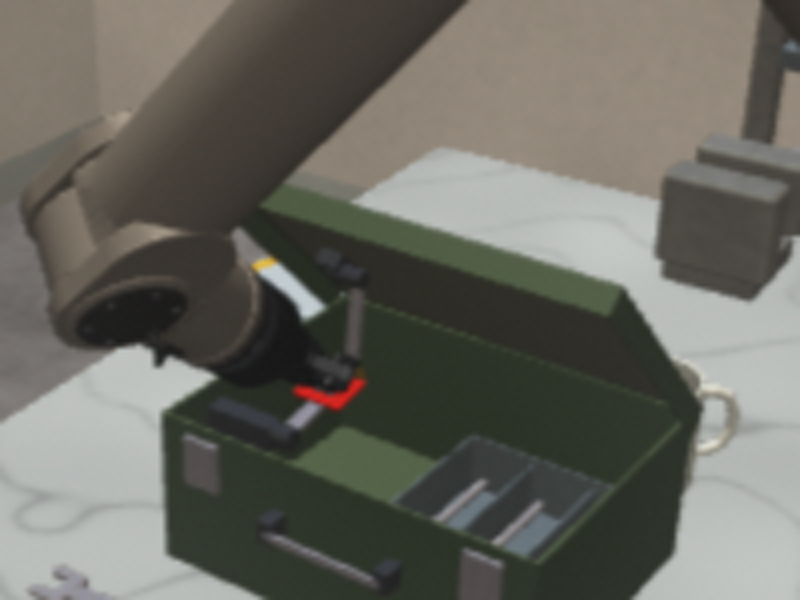

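The stay is folded and the lid has already been pulled part-way down. I retreat along the tool axis, then lift and turn the tool upright.

Call:
jog_arm([
  [0,0.012,0.012,0,0,0,0],
  [0,0.022,0.02,0,0,0,0],
  [0,0.03,0.026,0,0,0,0],
  [0,0.03,0.026,0.0,0,0,0],
  [-0.01,0.02,0.04,0.1,0,0,0],
  [-0.01,0.01,0.045,0.145,0,0,0],
  [-0.02,0,0.045,0.145,0,0,0],
  [-0.02,0,0.03,0.145,0,0,0],
  [-0.02,0,0,0.145,0,0,0],
  [0,0,0,0.145,0,0,0],
])

```text
t: 4.05
eef_pos: [0.5701, 0.0232, 0.3754]
tool_rot: [0.015, 0.706, 0.708, -0.011]
contact_force: [-0.2, 0.3, -1.2]
gripper_width: -0.0
grasp_force: 0.0
```

```bash
python3 look.py side s4 180 90 420 270
```

```text
k 3.3333333333333335 t 4.1 tip_reach 0.022 axis [ 0.007 -0.033 -0.999] tip [0.571  0.0161 0.3533] tippx [284.91597078 165.53312779] crop px [349.71990259 251.77709262] F [-0.6 -5.   0.9]
```

View pics/s4.png

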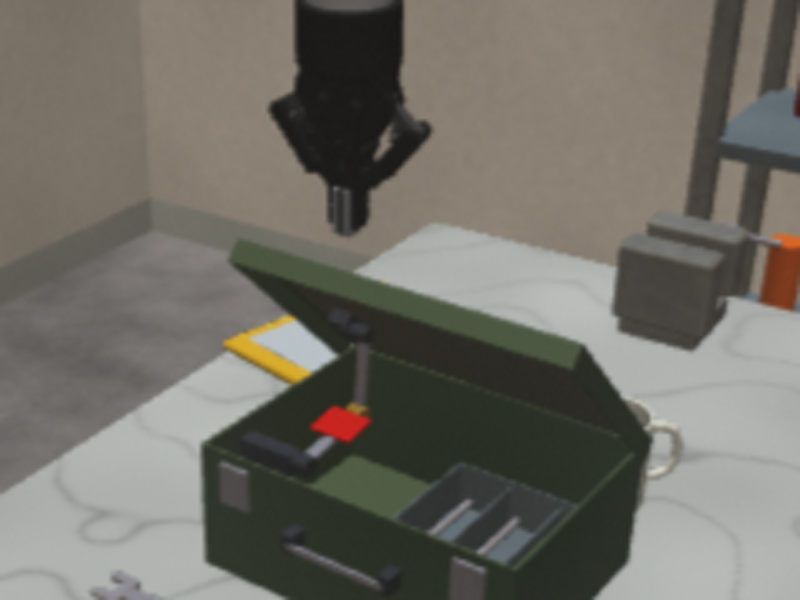

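The lid's free edge runs from about (237,241) to (578,345) in the crop. I solve for its angle and the contact point.

```bash
python3 - <<'E'
from h import *
c=np.load("side_s4.npz");B=R.from_euler('z',-1.6236);o=np.array([.559,-.097,0])
def P(r,y,t,out=.004):
    t=np.radians(t);return B.apply([.12-r*np.cos(t)+out*np.sin(t),y,.13+r*np.sin(t)+out*np.cos(t)])+o
for t in (30,35,40,45,50,55):
    print(t,[((proj(c,P(.246,y,t))[0]-[180,90])*10/3).round() for y in(-.166,.166)])
for t in (50,45,40,35,30,25,20,15,10,5,0): print(t,P(.22,0,t).round(3),P(.235,0,t).round(3))
E
```

```text
30 [array([553., 419.]), array([212., 302.])]
35 [array([563., 392.]), array([220., 278.])]
40 [array([574., 366.]), array([229., 255.])]
45 [array([585., 340.]), array([240., 233.])]
50 [array([597., 315.]), array([251., 212.])]
55 [array([609., 292.]), array([264., 193.])]
50 [ 0.56  -0.079  0.301] [ 0.56  -0.069  0.313]
45 [ 0.561 -0.064  0.288] [ 0.561 -0.054  0.299]
40 [ 0.561 -0.051  0.274] [ 0.562 -0.04   0.284]
35 [ 0.562 -0.039  0.259] [ 0.563 -0.027  0.268]
30 [ 0.563 -0.029  0.243] [ 0.563 -0.016  0.251]
25 [ 0.563 -0.019  0.227] [ 0.564 -0.006  0.233]
20 [ 0.564 -0.012  0.209] [0.564 0.002 0.214]
15 [ 0.564 -0.006  0.191] [0.565 0.009 0.195]
10 [ 0.564 -0.001  0.172] [0.565 0.014 0.175]
5 [0.564 0.002 0.153] [0.565 0.017 0.154]
0 [0.564 0.003 0.134] [0.565 0.018 0.134]
```

Call:
jog_arm([
  [-0.002,-0.03,0,0.14,0,0,0],
  [-0.002,-0.03,0,0.14,0,0,0],
  [-0.002,-0.03,-0.015,0.07,0,0,0],
  [0,-0.01,-0.025,0,0,0,0],
  [0,0,-0.008,0,0,0,0],
  [0,0,0,0,0,0,0],
])

```text
t: 4.7
eef_pos: [0.5645, -0.0761, 0.3222]
tool_rot: [-0.109, 0.698, 0.699, 0.106]
contact_force: [0.1, 0.8, 0.6]
gripper_width: -0.002
grasp_force: 0.0
```

Call:
jog_arm([
  [0,0.003,-0.004,0,0,0,0],
  [0,0.003,-0.004,0,0,0,0],
  [0,0.003,-0.004,0,0,0,0],
  [0,0.003,-0.004,0,0,0,0],
])

```text
t: 5.1
eef_pos: [0.5652, -0.0646, 0.3073]
tool_rot: [-0.107, 0.698, 0.699, 0.108]
contact_force: [-0.0, -0.4, -0.4]
gripper_width: -0.002
grasp_force: 0.0
```

Call:
jog_arm([
  [0,0.004,-0.004,0,0,0,0],
  [0,0.004,-0.004,0,0,0,0],
  [0,0.004,-0.005,0,0,0,0],
  [0,0.004,-0.005,0,0,0,0],
])

```text
t: 5.5
eef_pos: [0.5655, -0.0494, 0.2895]
tool_rot: [-0.107, 0.699, 0.699, 0.108]
contact_force: [1.2, -1.5, 4.2]
gripper_width: -0.001
grasp_force: 1.7
```

Call:
jog_arm([
  [0,0.004,-0.005,0,0,0,0],
  [0,0.004,-0.005,0,0,0,0],
  [0,0.004,-0.006,0,0,0,0],
  [0,0.004,-0.006,0,0,0,0],
])

```text
t: 5.9
eef_pos: [0.5652, -0.0333, 0.2667]
tool_rot: [-0.107, 0.699, 0.699, 0.108]
contact_force: [1.3, -0.4, 4.4]
gripper_width: 0.002
grasp_force: 1.6
```

Call:
jog_arm([
  [0,0.004,-0.006,0,0,0,0],
  [0,0.004,-0.006,0,0,0,0],
  [0,0.004,-0.007,0,0,0,0],
  [0,0.0035,-0.007,0,0,0,0],
  [0,0.003,-0.007,0,0,0,0],
  [0,0.003,-0.007,0,0,0,0],
])

```text
t: 6.5
eef_pos: [0.5648, -0.0116, 0.2265]
tool_rot: [-0.108, 0.699, 0.699, 0.107]
contact_force: [1.6, 0.7, 3.1]
gripper_width: -0.002
grasp_force: 1.5
```

Call:
jog_arm([
  [0,0.0025,-0.007,0,0,0,0],
  [0,0.0025,-0.007,0,0,0,0],
  [0,0.002,-0.007,0,0,0,0],
  [0,0.0015,-0.007,0,0,0,0],
  [0,0.001,-0.007,0,0,0,0],
])

```text
t: 7.0
eef_pos: [0.5648, -0.0023, 0.1915]
tool_rot: [-0.108, 0.699, 0.699, 0.107]
contact_force: [0.0, 2.0, 3.7]
gripper_width: 0.002
grasp_force: 1.6
```

```bash
python3 look.py side s5 180 90 420 270
```

```text
k 3.3333333333333335 t 7.05 tip_reach 0.022 axis [-0.002  0.3   -0.954] tip [0.5641 0.0043 0.1693] tippx [288.01670849 226.30423011] crop px [360.05569498 454.34743369] F [ 0.8 -0.3  1.3]
```

View pics/s5.png

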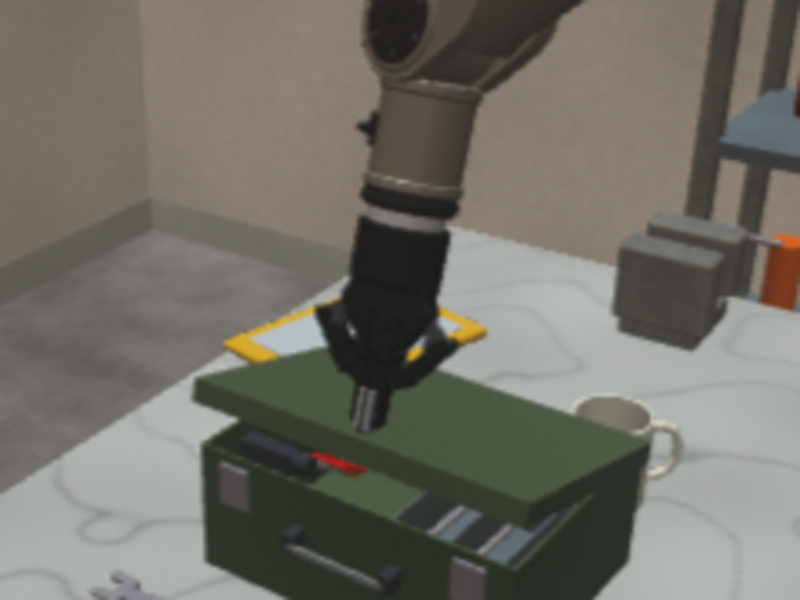

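The tip sits on the lid at about (367,428), roughly 15 mm inside the free edge, and the lid is almost shut. I carry on straight down, more slowly.

Call:
jog_arm([
  [0,0,-0.006,0,0,0,0],
  [0,0,-0.006,0,0,0,0],
  [0,0,-0.005,0,0,0,0],
  [0,0,-0.004,0,0,0,0],
  [0,0,-0.003,0,0,0,0],
  [0,0,-0.003,0,0,0,0],
])

```text
t: 7.65
eef_pos: [0.565, -0.0026, 0.1649]
tool_rot: [-0.108, 0.699, 0.699, 0.107]
contact_force: [-0.5, 2.4, 3.3]
gripper_width: 0.002
grasp_force: 1.7
```

Call:
jog_arm([
  [0,0,-0.003,0,0,0,0],
  [0,0,-0.003,0,0,0,0],
  [0,0,-0.003,0,0,0,0],
])

```text
t: 7.95
eef_pos: [0.5651, -0.0026, 0.1559]
tool_rot: [-0.107, 0.699, 0.699, 0.107]
contact_force: [-0.3, 2.1, 4.0]
gripper_width: -0.003
grasp_force: 1.7
```

Call:
jog_arm([
  [0,0,-0.002,0,0,0,0],
  [0,0,-0.002,0,0,0,0],
  [0,0,-0.002,0,0,0,0],
])

```text
t: 8.25
eef_pos: [0.5651, -0.0026, 0.15]
tool_rot: [-0.107, 0.699, 0.699, 0.107]
contact_force: [-0.7, 2.2, 3.5]
gripper_width: 0.001
grasp_force: 1.7
```

Call:
jog_arm([
  [0,0,-0.002,0,0,0,0],
  [0,0,-0.002,0,0,0,0],
  [0,0,-0.002,0,0,0,0],
])

```text
t: 8.55
eef_pos: [0.565, -0.0026, 0.144]
tool_rot: [-0.107, 0.699, 0.699, 0.107]
contact_force: [-0.4, 2.5, 4.1]
gripper_width: 0.004
grasp_force: 1.7
```

Call:
jog_arm([
  [0,0,-0.0015,0,0,0,0],
  [0,0,-0.0015,0,0,0,0],
])

```text
t: 8.75
eef_pos: [0.565, -0.0026, 0.141]
tool_rot: [-0.107, 0.699, 0.699, 0.107]
contact_force: [0.5, 2.3, 2.1]
gripper_width: -0.004
grasp_force: 1.6
```

Call:
jog_arm([
  [0,0,-0.0015,0,0,0,0],
  [0,0,-0.0015,0,0,0,0],
])

```text
t: 8.95
eef_pos: [0.565, -0.0026, 0.1381]
tool_rot: [-0.107, 0.699, 0.699, 0.107]
contact_force: [0.7, 2.9, 8.9]
gripper_width: -0.004
grasp_force: 5.1
```

Force is rising, so the end stop is near. I add a bit more, then retreat and look.

Call:
jog_arm([
  [0,0,-0.001,0,0,0,0],
  [0,0,0,0,0,0,0],
])

```text
t: 9.15
eef_pos: [0.5651, -0.0026, 0.138]
tool_rot: [-0.108, 0.699, 0.699, 0.108]
contact_force: [-2.6, 1.8, 10.4]
gripper_width: 0.001
grasp_force: 5.3
```

Call:
jog_arm([
  [0,0,0.005,0,0,0,0],
  [0,-0.005,0.025,0,0,0,0],
  [0,-0.01,0.045,0,0,0,0],
  [0,-0.01,0.045,0,0,0,0],
  [0,0,0,0,0,0,0],
  [0,0,0,0,0,0,0],
])

```text
t: 9.75
eef_pos: [0.5653, -0.0289, 0.2577]
tool_rot: [-0.106, 0.699, 0.699, 0.108]
contact_force: [-0.5, 0.1, -0.4]
gripper_width: 0.002
grasp_force: 0.0
```

```bash
python3 look.py side s6 180 150 400 315
```

```text
k 3.6363636363636362 t 9.8 tip_reach 0.022 axis [-0.001  0.3   -0.954] tip [ 0.5644 -0.0216  0.2354] tippx [293.53409456 201.50168174] crop px [412.85125293 187.2788427 ] F [-1.3  0.1 -0.2]
```

View pics/s6.png

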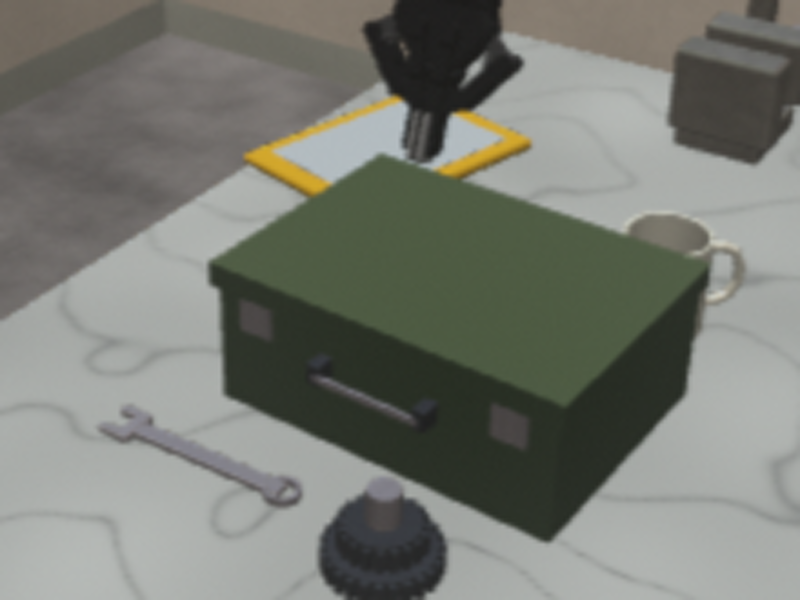

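The lid looks level and shut, and the mug, wrench and gear are undisturbed. I do one firmer confirming press before handing in.

Call:
jog_arm([
  [0,0.02,-0.045,0,0,0,0],
  [0,0.005,-0.045,0,0,0,0],
  [0,0,-0.02,0,0,0,0],
  [0,0,-0.006,0,0,0,0],
  [0,0,-0.003,0,0,0,0],
  [0,0,-0.002,0,0,0,0],
  [0,0,-0.001,0,0,0,0],
  [0,0,-0.001,0,0,0,0],
])

```text
t: 10.6
eef_pos: [0.5612, -0.0011, 0.1373]
tool_rot: [-0.112, 0.698, 0.699, 0.107]
contact_force: [-22.9, -1.5, 47.6]
gripper_width: -0.001
grasp_force: 23.6
```

Call:
jog_arm([
  [0,0,-0.001,0,0,0,0],
  [0,0,0,0,0,0,0],
])

```text
t: 10.8
eef_pos: [0.5612, -0.0012, 0.1373]
tool_rot: [-0.112, 0.698, 0.699, 0.107]
contact_force: [-24.4, -1.6, 47.5]
gripper_width: 0.004
grasp_force: 24.0
```

Call:
jog_arm([
  [0,0,0.006,0,0,0,0],
  [0,0,0.03,0,0,0,0],
  [0,-0.01,0.045,0,0,0,0],
  [0,-0.01,0.045,0,0,0,0],
  [0,0,0,0,0,0,0],
  [0,0,0,0,0,0,0],
])

```text
t: 11.4
eef_pos: [0.5652, -0.0232, 0.2597]
tool_rot: [-0.107, 0.699, 0.699, 0.108]
contact_force: [-0.4, -0.7, -0.4]
gripper_width: -0.006
grasp_force: 0.0
```

```bash
python3 -c "
from station import bot
print(bot.hand_in())"
```

```text
the job is handed in; nothing more can be done
None
```

The stay is broken and folded, the toolbox lid was lowered slowly to fully shut, and I handed the job in at about 11.4 s; the mug, gear and wrench are in place in the last picture and the arm never went near the screwdriver (not in that picture), but my final confirming press on the shut lid reached about 48 N at the fingertips, firmer than I intended.

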